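Shake out the module with the loose core

TASK

Three identical sealed metal modules stand on the bench and in one of them the core has broken loose: pick them up and shake or tip them gently end to end until you feel which one it is. Press that one gently but fully home, upright, in the pocket of the grey opening fixture and let go; the two sound ones stay, or go back, upright where they stood, and nothing else is disturbed.

Things in the scene. Friction and masses are not known exactly. Their poses are not given: they have to be found in the camera images.
- module_a_center (a point): centre, half-way up, of one of three outwardly identical sealed aluminium modules: box 84 mm long (its x) x 40 wide (y) x 56 tall (z up), four screws and three ribs on its lid, standing on the bench. Take it across the 40 mm, near the top, mid-length. 0.24 to 0.42 kg empty: shells differ, weight tells nothing. Exactly one of the three, any of them, holds a loose core of 0.22 kg (see b, c)
- module_b_center (a point): the same point of another of the three modules. A loose core slides up to 23 mm either way from the middle along its module's long axis. It slides once the module is tipped lengthwise (about its y) by more than about 12 deg (0.35 rad sends it to the end in half a second) or is jerked lengthwise, knocks at the end and stays there when the module is level again
- module_c_center (a point): the same point of the third module. With the module held and level, a loose core lying at one end and then at the other changes the moment about the module's y axis by about 0.1 N m (single readings are noisy: let it settle, average for half a second); in a sound module it does not change. A core starts near the middle, so the first tip shifts it by about half of that
- pocket_floor (a point): centre of the pocket floor of the opening fixture: bolted-down grey block 118 x 74 mm on a dark foot plate 150 x 96. Pocket 88 mm long (x) x 44 wide (y), floor 10 mm and mouth 32 mm above the bench. A module enters upright, lengthwise, either way round, 2 mm play all round; home, it stands on this floor, top 66 mm above the bench. About its spring see tongue
- driver_red: short red screwdriver, 139 mm, lying in front of the modules; origin under its middle; bystander
- driver_blue: blue screwdriver, 209 mm, lying near the bench's front edge; bystander
- choke_2: copper-wound ring coil, 36 x 28 x 16 mm, lying between modules and fixture; bystander
- heatsink_1: finned aluminium block 60 x 50 x 30 mm behind the modules; bystander
- capacitor_3: black capacitor can, 30 mm across, 42 mm tall, to the right of the fixture; bystander
- marker_1: marker pen, 132 mm, lying behind the right-hand module; bystander
- tongue: sloped steel spring tongue, 16 mm wide, in the middle of the pocket's +x end wall; stands up to 6 mm into the pocket and yields. It pushes the module about 2 mm toward the -x end and resists it: the module does not go home by its own weight but needs a push down of about 3 to 10 N, more only once it is on the floor. Tall grey equipment (about 0.2 m) stands behind the fixture, from x = 0.57
Mind the look-alikes: they are no part of the job. There is more than one size of the part that bears pocket_floor; the job needs the larger.

How it is judged:
On the way:
1. the module with the loose core is held clear of the bench and its loose core has been made to slide off the middle (((distance between core_c0 and module_a_center below 0.045 m and height (world z) of module_a_center above 0.045 m and (x of core_c0 in the frame of module_a_center above 0.012 m or x of core_c0 in the frame of module_a_center below -0.012 m)) or (distance between core_c0 and module_b_center below 0.045 m and height (world z) of module_b_center above 0.045 m and (x of core_c0 in the frame of module_b_center above 0.012 m or x of core_c0 in the frame of module_b_center below -0.012 m)) or (distance between core_c0 and module_c_center below 0.045 m and height (world z) of module_c_center above 0.045 m and (x of core_c0 in the frame of module_c_center above 0.012 m or x of core_c0 in the frame of module_c_center below -0.012 m)))), for 0.05 s.
At the end, for the whole second after the job is handed in: The module that holds the loose core stands in the fixture's pocket, fully home (underside within 2.5 mm of the pocket floor), within 6 mm of the pocket's centre, upright and along the pocket; the other two stand upright on the bench within 40 mm of where they started (((distance between core_c0 and module_a_center below 0.045 m and z of module_a_center in the frame of pocket_floor between 0.024 and 0.0305 m and horizontal distance between module_a_center and pocket_floor below 0.006 m and angle between the x axis of module_a_center and the x axis of pocket_floor, either way round below 0.12 rad and angle between each of module_a_center, module_b_center, module_c_center's own z axis and vertical below 0.1 rad and distance of each of module_b_center, module_c_center from where it was at the start of the episode below 0.04 m and height (world z) of each of module_b_center, module_c_center below 0.035 m) or (distance between core_c0 and module_b_center below 0.045 m and z of module_b_center in the frame of pocket_floor between 0.024 and 0.0305 m and horizontal distance between module_b_center and pocket_floor below 0.006 m and angle between the x axis of module_b_center and the x axis of pocket_floor, either way round below 0.12 rad and angle between each of module_b_center, module_a_center, module_c_center's own z axis and vertical below 0.1 rad and distance of each of module_a_center, module_c_center from where it was at the start of the episode below 0.04 m and height (world z) of each of module_a_center, module_c_center below 0.035 m) or (distance between core_c0 and module_c_center below 0.045 m and z of module_c_center in the frame of pocket_floor between 0.024 and 0.0305 m and horizontal distance between module_c_center and pocket_floor below 0.006 m and angle between the x axis of module_c_center and the x axis of pocket_floor, either way round below 0.12 rad and angle between each of module_c_center, module_a_center, module_b_center's own z axis and vertical below 0.1 rad and distance of each of module_a_center, module_b_center from where it was at the start of the episode below 0.04 m and height (world z) of each of module_a_center, module_b_center below 0.035 m))); the robot touches nothing.
It fails at once if a module is shaken so hard that the loose core knocks against it with more than 25 N (contact force between core_c0 and module_a above 25 N or contact force between core_c0 and module_b above 25 N or contact force between core_c0 and module_c above 25 N).
It fails at once if a module is rammed into the fixture, so that it presses on floor, walls and tongue with more than 100 N in all (contact force between any of module_a, module_b, module_c and fixture above 100 N).
It fails at once if a bystander is shoved more than 30 mm (distance of any of driver_red, driver_blue, choke_2, heatsink_1, capacitor_3, marker_1 from where it was at the start of the episode above 0.03 m).
It also fails if it takes over 72 s, if anything falls off the work surface, if the arm or the gripper's body presses on something with over 40 N, if the wrist force passes 120 N, or if a joint passes its speed limit or range.

ROBOT

A 7-joint arm with a two-finger parallel gripper is mounted at the origin on a cart in front of the work surface, level with it; the furniture and walls round the work are solid. World frame = base frame: x ahead of the robot, y to its left, z up, the work surface at z = 0. Lengths are in m, angles in rad, forces in N, time in s.
With the tool pointing down it reaches from about 0.35 to 0.9 m from the base axis. Payload 8.1 kg.
Tool frame: the origin (TCP) lies at the very end of the fingers, on their centre line; the grasp point (between the pads) lies 19 mm behind it (arm.tcp_to_grasp is the z of the grasp point in the tool frame, in m); z points along the fingers, y is the line along which they close (so a half turn about z gives the same grasp; the last joint's range is limited). The gripper opens to 92 mm and grips with 3 to 60 N. Pads are 19 mm wide; open, the fingers measure 130 mm over their backs; the gripper's body (75 mm by 190 mm) begins 47 mm behind the grasp point.
Start: joints at [-1.333, 0.434, 0.025, 1.573, -0.012, 1.134, -0.075], TCP at [0.209, 0.589, 0.227] pointing down, gripper open.
Joint ranges: [-2.62, 2.62], [-0.44, 2.09], [-1.27, 1.32], [0.08, 2.57], [-1.32, 4.46], [0.12, 2], [-2.74, 2.74]. Speed limits (rad/s): [2.22, 2.22, 3.01, 3.01, 3.14, 3.14, 3.14].

INTERFACE

Orientations are given as a rotation vector (axis times angle).
In Python, from cell import readout, vision, sign_off, arm gives the robot as it stands. The module is installed in compiled form; this text tells all that it offers.
- The arm moves only by the shell command python3 -m creep 'ROWS' [FORCE]. ROWS is JSON, a list of rows, each a list of 5 numbers: the shift along the tool's x, y, z in units of 4 cm (1.0 is 4 cm), then the turn about the tool's z in units of 4 degrees (1.0 is 4 degrees), then the opening, from 0 (shut) to 1 (fully open). A call has 1 to 12 rows; each row shifts and turns the commanded pose from where the row before left it, along the tool's axes as they then stand; what a row does not reach is not made up. A row lasts 1/8 s, in which the tool goes at most 62.5 mm and 10.7 degrees, less where a joint would pass 70% of its speed; a pose out of reach is approached as far as the arm can. A call with a number of a shift or a turn outside -1 to 1 is refused whole. A call with a gripper value outside its range is refused whole. The fingers move at their own pace and stop on an object; FORCE is the grip in N (left out, the last holds). Time passes only in rows, so rows that do not move let the fingers close. It gives the time, the measured TCP pose, the force, the opening and the grip force at its end, in the units of the state.
- readout.observe(): the state, without advancing time (a new reading comes with each control period).
- vision.get_image(name): name is "side" or "top" or "wrist"; returns a dict with "pixels" (480x640x3 uint8, blue, green, red), "z_map" (480x640 float32, m along the optical axis (not along the pixel's ray), 0 where there is no reading), "camera_matrix" (3x3 intrinsics, pixels), "position" and "rotation" of the camera in the world. Camera axes: x right, y up, looking along -z (the intrinsics and any distortion apply to the point x, -y, -z); pixel columns grow to the right and rows downward; lengths in m; the calibration is good to about 2 mm. A picture is of the moment at which its call begins.
- sign_off(): hands the job in; it is judged then, once.
The state is a dict: "clock": time; "joints": joint angles; "dq": joint speeds; "joint_efforts": joint torques, N m; "position": TCP position; "ee_rot": TCP orientation; "force": force on the tool from outside, world axes, zero at the start; "ft_torque": the same for the moment, N m; "width": opening from 0.0 (shut) to 1.0 (fully open); "gripper_force": force on a finger pad.
Only numpy, scipy, OpenCV 4.12 (cv2) and the standard library are available. Lean on these libraries where they do the work, as an engineer would, in place of code of your own. Each camera call takes 0.05 s, during which the arm holds its last target. There are 200 camera calls.

## Working session

There is one attempt and no reset: what is moved stays moved. The work goes in short steps, Python scripts to look and compute and a shell command to move; the robot and the scene stay as the last step left them, time stands still between calls to the robot, and variables do not carry over. Pictures are saved under pics/ and viewed, at most 10 in all, crops included, and the job is handed in when it is done.

```bash
mkdir -p pics
cat > h.py <<'E'
import numpy as np, cv2
from cell import readout, vision
def shot(n,save=None):
    im=vision.get_image(n)
    if save: cv2.imwrite('pics/'+save,im['pixels'])
    return im
def cloud(im):
    z=im['z_map'];K=np.array(im['camera_matrix']);h,w=z.shape
    u,v=np.meshgrid(np.arange(w),np.arange(h))
    p=np.stack([(u-K[0,2])/K[0,0]*z,-(v-K[1,2])/K[1,1]*z,-z],-1)
    R=np.array(im['rotation'])
    if R.shape!=(3,3): R=cv2.Rodrigues(R.astype(float))[0]
    W=p@R.T+np.array(im['position']); W[z==0]=np.nan
    return W
E
python3 - <<'E'
from h import *
for n in ['top','side']:
    im=shot(n,n+'0.png'); W=cloud(im); np.save(n+'0.npy',W); print(n,im['position'],im['camera_matrix'],np.shape(im['rotation']))
print(readout.observe())
E
```

```text
top [ 0.42047472 -0.17242399  1.14079603] [[433.67642539   0.         315.13299907]
 [  0.         433.67642539 237.06841139]
 [  0.           0.           1.        ]] (3,)
side [ 0.01168746 -1.50446989  0.76810645] [[574.96864306   0.         324.83684294]
 [  0.         574.96864306 243.69159755]
 [  0.           0.           1.        ]] (3,)
{'clock': 0.1, 'joints': array([-1.33261216,  0.43517612,  0.02500664,  1.57399633, -0.01159736,
        1.13399461, -0.07508608]), 'dq': array([-0.00012   , -0.00105713, -0.00028746, -0.00214697,  0.00099814,
        0.00065739,  0.00116243]), 'joint_efforts': array([ 3.19370854e-03, -6.69123816e+01,  9.87966210e-01, -3.15145218e+01,
       -6.05212105e-02,  3.74201545e-02,  6.64868276e-05]), 'position': array([0.20880872, 0.58860693, 0.22601344]), 'ee_rot': array([-5.32829912e-01, -3.09597893e+00,  2.24009230e-03]), 'force': array([ 0.43130393, -0.04577354, -0.09685133]), 'ft_torque': array([-0.02286496,  0.03312643,  0.0244802 ]), 'gripper_force': 0.0, 'width': 1.000632656101857}
```

View pics/top0.png

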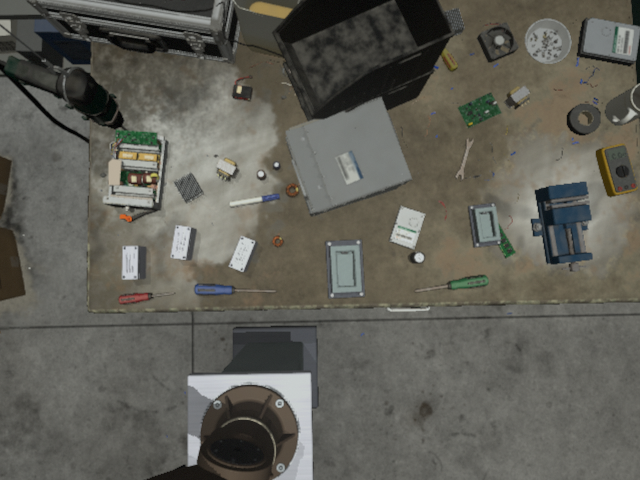

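The top view shows three white modules at (133,262), (182,243) and (242,254). There are two grey fixtures, one at (345,268) and a smaller one at (485,225). The 118x74 mm block should be the one at (345,268), so I'll measure both and crop.

Run:
```python
from h import *
W=np.load('top0.npy'); im=cv2.imread('pics/top0.png')
def rect(c,zlo,zhi,r=34):
    x,y=c;m=np.zeros(W.shape[:2],bool);m[y-r:y+r,x-r:x+r]=1
    m&=(W[...,2]>zlo)&(W[...,2]<zhi)
    n,l,s,cc=cv2.connectedComponentsWithStats(m.astype(np.uint8))
    k=1+np.argmax(s[1:,4]); P=W[l==k]
    (cx,cy),(w,h),a=cv2.minAreaRect((P[:,:2]*1000).astype(np.float32))
    if w<h: w,h,a=h,w,a+90
    print(c,'n',len(P),'ctr',round(cx,1),round(cy,1),'LxW',round(w,1),round(h,1),'ang x->y deg',round((a+90)%180-90,1),'z',np.median(P[:,2]).round(4))
for c in [(133,262),(182,243),(242,254)]: rect(c,.045,.07)
for c in [(345,268),(485,225)]: rect(c,.024,.045,40); rect(c,.003,.045,40)
o=W[225:310,310:385]; print(np.round(W[268,345],3))
cv2.imwrite('pics/crop1.png',np.hstack([cv2.resize(im[220:310,110:270],None,fx=3,fy=3,interpolation=2)[:, :],cv2.resize(im[225:315,315:375],None,fx=3,fy=3,interpolation=2),cv2.resize(im[190:280,470:510],None,fx=3,fy=3)])[:, :800])
```

```text
(133, 262) n 583 ctr 441.1 283.3 LxW 82.7 41.2 ang x->y deg -1.0 z 0.056
(182, 243) n 564 ctr 488.3 157.8 LxW 84.1 41.1 ang x->y deg -8.5 z 0.0562
(242, 254) n 549 ctr 456.5 4.9 LxW 83.8 40.4 ang x->y deg -22.4 z 0.0562
(345, 268) n 770 ctr 413.5 -255.5 LxW 118.0 74.4 ang x->y deg 1.7 z 0.0321
(345, 268) n 2094 ctr 417.1 -256.7 LxW 159.3 102.0 ang x->y deg -1.2 z 0.0112
(485, 225) n 348 ctr 520.5 -624.8 LxW 87.2 56.2 ang x->y deg 6.0 z 0.0262
(485, 225) n 1227 ctr 505.7 -630.8 LxW 166.0 93.9 ang x->y deg 20.6 z 0.0111
[ 0.416 -0.255  0.013]
```

View pics/crop1.png

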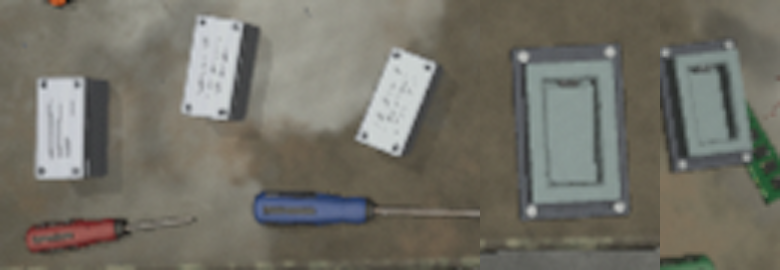

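The fixture at (345,268) has a 118.0x74.4 mm block with its top at z=0.032, which matches the description. The one at (485,225) measures only 87x56, so it is the look-alike. All three modules measure about 84x41 at z=0.056. In the crop, the pocket of the large fixture lies at crop pixels (545-600, 80-185). I'll start with the left module (call it M1).

```bash
cat >> h.py <<'E'
def go(x,y,z,ang):
    """units: turn first, then xy in the turned tool frame"""
    s=readout.observe(); R=cv2.Rodrigues(np.array(s['ee_rot'],float))[0]; p=np.array(s['position'])
    a=np.degrees(np.arctan2(R[1,0],R[0,0])); d=(ang-a+90)%180-90
    A=np.radians(a+d); tx=np.array([np.cos(A),np.sin(A)]); ty=np.array([np.sin(A),-np.cos(A)])
    e=np.array([x,y])-p[:2]
    print('clock',round(s['clock'],2),'p',p.round(4),'toolx ang',round(a,2),'tilt',(R[:2,2]).round(4),'w',round(s['width'],3))
    print('turn units %.2f  then dx %.2f dy %.2f dz %.2f units; tool x dir %s'%(-d/4,e@tx/.04,e@ty/.04,(p[2]-z)/.04,tx.round(2)))
E
python3 -c "
from h import *
go(.441,.283,.03,-1)"
```

```text
clock 0.1 p [0.2088 0.5886 0.226 ] toolx ang 160.47 tilt [-0.0003 -0.0014] w 1.001
turn units -4.63  then dx -5.94 dy -7.54 dz 4.90 units; tool x dir [-1.    0.02]
```

```bash
python3 -m creep '[[0,0,0,-0.93,1],[0,0,0,-0.93,1],[0,0,0,-0.93,1],[0,0,0,-0.93,1],[0,0,0,-0.93,1],[-0.7,-0.9,0,0,1],[-0.9,-1,0,0,1],[-0.9,-1,0,0,1],[-0.9,-1,0,0,1],[-0.9,-1,0,0,1],[-0.9,-1,0,0,1],[-0.7,-1,0,0,1]]' 50
python3 -c "
from h import *
go(.441,.283,.03,-1)"
```

```text
clock: 1.6
position: [0.4416, 0.3074, 0.2265]
ee_rot: [-0.027, -3.141, 0.001]
force: [0.5, 0.7, 0.4]
width: 1.002
gripper_force: 0.0
clock 1.6 p [0.4416 0.3074 0.2265] toolx ang 179.02 tilt [-0.     -0.0003] w 1.002
turn units 0.01  then dx 0.00 dy -0.61 dz 4.91 units; tool x dir [-1.    0.02]
```

```bash
python3 -m creep '[[0,-0.6,0.6,0,1],[0,0,1,0,1],[0,0,1,0,1],[0,0,1,0,1],[0,0,0.8,0,1],[0,0,0.4,0,1],[0,0,0.1,0,1],[0,0,0,0,0.4],[0,0,0,0,0.2],[0,0,0,0,0.2],[0,0,0,0,0.2],[0,0,0,0,0.2]]' 50
python3 -c "
from h import *
go(.441,.283,.03,-1)"
```

```text
clock: 3.1
position: [0.4401, 0.2853, 0.0309]
ee_rot: [0.026, 3.141, 0.0]
force: [0.9, 0.1, -0.5]
width: 0.508
gripper_force: 0.0
clock 3.1 p [0.4401 0.2853 0.0309] toolx ang 179.07 tilt [0.0003 0.0002] w 0.508
turn units 0.02  then dx -0.02 dy -0.06 dz 0.02 units; tool x dir [-1.    0.02]
```

```bash
python3 -m creep '[[0,0,0,0,0.2],[0,0,0,0,0.2],[0,0,0,0,0.2],[0,0,0,0,0.2]]'; python3 -m creep '[[0,0,-0.3,0,0.2],[0,0,-0.7,0,0.2],[0,0,-0.7,0,0.2],[0,0,-0.3,0,0.2],[0,0,0,0,0.2],[0,0,0,0,0.2],[0,0,0,0,0.2],[0,0,0,0,0.2]]'
cat > m.py <<'E'
from h import *
s=readout.observe(); R=cv2.Rodrigues(np.array(s['ee_rot'],float))[0]
print('clk',s['clock'],'tool torque',(R.T@s['ft_torque']).round(4),'F',np.round(s['force'],2),'p',np.round(s['position'],4),'grip',s['gripper_force'])
E
for i in 1 2 3 4 ; do python3 -m creep '[[0,0,0,0,0.2]]' >/dev/null; python3 m.py; done
```

```text
clock: 3.6
position: [0.4401, 0.2855, 0.0308]
ee_rot: [0.025, 3.141, 0.001]
force: [-0.1, 1.1, 2.5]
width: 0.432
gripper_force: 50.0
clock: 4.6
position: [0.4397, 0.2851, 0.1101]
ee_rot: [-0.026, -3.141, 0.001]
force: [-0.5, 0.4, -3.0]
width: 0.431
gripper_force: 50.0
clk 4.725 tool torque [-0.0292 -0.0293  0.0136] F [ 0.1  -0.36 -2.1 ] p [0.4399 0.2852 0.1104] grip 49.98165473341942
clk 4.85 tool torque [-0.0381 -0.0286  0.0341] F [-0.2   0.52 -3.11] p [0.44   0.2853 0.1106] grip 49.98178996145725
clk 4.975 tool torque [-0.0547  0.0678  0.0107] F [-0.26  0.26 -3.43] p [0.44   0.2853 0.1107] grip 49.9818279594183
clk 5.1 tool torque [-0.0022  0.0173 -0.0324] F [-0.81  0.3  -1.97] p [0.44   0.2853 0.1108] grip 49.98171128332615
```

```bash
cat > m.py <<'E'
from h import *
import sys
T=[];F=[]
for i in range(10):
    s=readout.observe(); R=cv2.Rodrigues(np.array(s['ee_rot'],float))[0]
    T.append(R.T@s['ft_torque']);F.append(s['force'])
    if i<9: vision.get_image('wrist')
print('clk',round(s['clock'],2),'tool torque',np.mean(T,0).round(4),'+-',(np.std(T,0)/3).round(3),'F',np.mean(F,0).round(2),'p',np.round(s['position'],4))
E
python3 m.py
python3 -m creep '[[-0.3,0,0,0,0.2],[-0.6,0,0,0,0.2],[-0.9,0,0,0,0.2],[0,0,0,0,0.2],[0,0,0,0,0.2],[0,0,0,0,0.2]]' | head -2; python3 m.py
python3 -m creep '[[0.3,0,0,0,0.2],[0.6,0,0,0,0.2],[0.9,0,0,0,0.2],[0,0,0,0,0.2],[0,0,0,0,0.2],[0,0,0,0,0.2]]' |head -2; python3 m.py
```

```text
clk 5.55 tool torque [-0.0213  0.0089 -0.0093] +- [0.009 0.01  0.01 ] F [-0.23  0.17 -2.31] p [0.44   0.2853 0.1107]
clock: 6.3
position: [0.5113, 0.2842, 0.1106]
clk 6.75 tool torque [-0.0243  0.0271  0.0066] +- [0.007 0.008 0.008] F [-0.03 -0.18 -2.57] p [0.512  0.2842 0.1108]
clock: 7.5
position: [0.4407, 0.2852, 0.1109]
clk 7.95 tool torque [-0.0282  0.02   -0.0041] +- [0.006 0.01  0.01 ] F [ 0.3   0.03 -2.62] p [0.4401 0.2852 0.1107]
```

M1 showed no moment change. It also weighs only about 0.255 kg, below the 0.46 kg minimum for a shell plus core, so it is sound. I'll put it back.

```bash
python3 -m creep '[[0,0,0.5,0,0.2],[0,0,0.8,0,0.2],[0,0,0.4,0,0.2],[0,0,0.2,0,0.2],[0,0,0.1,0,0.2],[0,0,0,0,0.2],[0,0,0,0,0.7],[0,0,0,0,1],[0,0,0,0,1],[0,0,0,0,1],[0,0,-0.5,0,1],[0,0,-1,0,1]]'
python3 -c "
from h import *
go(.488,.158,.03,-8.5)"
```

```text
clock: 9.45
position: [0.439, 0.2845, 0.0902]
ee_rot: [-0.025, -3.139, 0.003]
force: [0.5, 0.8, -0.2]
width: 0.994
gripper_force: 0.0
clock 9.45 p [0.439  0.2845 0.0902] toolx ang 179.07 tilt [-0.0026 -0.0021] w 0.994
turn units 1.89  then dx -1.68 dy -2.95 dz 1.51 units; tool x dir [-0.99  0.15]
```

```bash
python3 -m creep '[[0,0,-0.5,0.95,1],[0,0,0,0.95,1],[-0.4,-0.7,0,0,1],[-0.5,-0.9,0,0,1],[-0.5,-0.9,0,0,1],[-0.28,-0.45,0,0,1],[0,0,0.6,0,1],[0,0,0.8,0,1],[0,0,0.4,0,1],[0,0,0.2,0,1]]'
python3 -c "
from h import *
go(.488,.158,.03,-8.5)"
```

```text
clock: 10.7
position: [0.4887, 0.1586, 0.0301]
ee_rot: [-0.233, -3.132, 0.001]
force: [-0.3, 0.6, 0.3]
width: 0.996
gripper_force: 0.0
clock 10.7 p [0.4887 0.1586 0.0301] toolx ang 171.48 tilt [-0.0009 -0.0004] w 0.996
turn units -0.01  then dx 0.02 dy -0.02 dz 0.00 units; tool x dir [-0.99  0.15]
```

```bash
python3 -m creep '[[0,0,0,0,0.2],[0,0,0,0,0.2],[0,0,0,0,0.2],[0,0,0,0,0.2],[0,0,0,0,0.2],[0,0,0,0,0.2],[0,0,0,0,0.2],[0,0,0,0,0.2],[0,0,0,0,0.2]]' 55 
python3 -m creep '[[0,0,-0.3,0,0.2],[0,0,-0.7,0,0.2],[0,0,-0.7,0,0.2],[0,0,-0.3,0,0.2],[0,0,0,0,0.2],[0,0,0,0,0.2],[0,0,0,0,0.2],[0,0,0,0,0.2]]'
python3 m.py
python3 -m creep '[[-0.3,0,0,0,0.2],[-0.6,0,0,0,0.2],[-0.9,0,0,0,0.2],[0,0,0,0,0.2],[0,0,0,0,0.2],[0,0,0,0,0.2]]' | head -2; python3 m.py
python3 -m creep '[[0.3,0,0,0,0.2],[0.6,0,0,0,0.2],[0.9,0,0,0,0.2],[0,0,0,0,0.2],[0,0,0,0,0.2],[0,0,0,0,0.2]]' |head -2; python3 m.py
```

```text
clock: 11.82
position: [0.4892, 0.1591, 0.0309]
ee_rot: [0.233, 3.132, 0.001]
force: [-0.7, 3.8, 4.1]
width: 0.434
gripper_force: 54.9
clock: 12.82
position: [0.4886, 0.1584, 0.1101]
ee_rot: [-0.234, -3.132, 0.001]
force: [0.1, 0.3, -4.8]
width: 0.433
gripper_force: 54.9
clk 13.28 tool torque [0.0065 0.     0.0038] +- [0.01  0.009 0.009] F [ 0.22  0.15 -5.17] p [0.489  0.1586 0.1107]
clock: 14.02
position: [0.5594, 0.1481, 0.1106]
clk 14.47 tool torque [-0.0089  0.0288  0.0004] +- [0.009 0.008 0.009] F [-0.23 -0.19 -5.04] p [0.5601 0.148  0.1108]
clock: 15.22
position: [0.4896, 0.1585, 0.1109]
clk 15.68 tool torque [-0.0071  0.0163 -0.012 ] +- [0.01  0.012 0.011] F [ 0.18  0.03 -5.31] p [0.489  0.1585 0.1107]
```

M2 weighs about 0.53 kg but the moment response was weak, so I'll use a somewhat sharper stop with a short reversal.

```bash
python3 -m creep '[[-0.3,0,0,0,0.2],[-0.6,0,0,0,0.2],[-0.9,0,0,0,0.2],[0.3,0,0,0,0.2],[0.2,0,0,0,0.2],[0,0,0,0,0.2],[0,0,0,0,0.2],[0,0,0,0,0.2]]' | head -2; python3 m.py
python3 -m creep '[[0.3,0,0,0,0.2],[0.6,0,0,0,0.2],[0.9,0,0,0,0.2],[-0.3,0,0,0,0.2],[-0.2,0,0,0,0.2],[0,0,0,0,0.2],[0,0,0,0,0.2],[0,0,0,0,0.2]]' |head -2; python3 m.py
```

```text
clock: 16.68
position: [0.5406, 0.1509, 0.1109]
clk 17.12 tool torque [ 0.0019  0.0512 -0.007 ] +- [0.008 0.008 0.01 ] F [ 0.18 -0.04 -5.46] p [0.5404 0.1509 0.1107]
clock: 18.12
position: [0.4888, 0.1585, 0.1106]
clk 18.57 tool torque [-0.0199  0.0044  0.0024] +- [0.007 0.009 0.006] F [-0.14 -0.05 -5.32] p [0.489  0.1586 0.1107]
```

```bash
python3 -m creep '[[-0.3,0,0,0,0.2],[-0.6,0,0,0,0.2],[-0.9,0,0,0,0.2],[0.5,0,0,0,0.2],[0.3,0,0,0,0.2],[0,0,0,0,0.2],[0,0,0,0,0.2],[0,0,0,0,0.2]]' | head -2; python3 m.py
python3 -m creep '[[0.3,0,0,0,0.2],[0.6,0,0,0,0.2],[0.9,0,0,0,0.2],[-0.5,0,0,0,0.2],[-0.3,0,0,0,0.2],[0,0,0,0,0.2],[0,0,0,0,0.2],[0,0,0,0,0.2]]' |head -2; python3 m.py
python3 -c "
from h import *
go(.4135,-.2555,.15,1.7)"
```

```text
clock: 19.58
position: [0.5291, 0.1526, 0.1109]
clk 20.02 tool torque [-0.0117  0.0633  0.0068] +- [0.009 0.008 0.013] F [-0.02 -0.08 -4.94] p [0.5286 0.1527 0.1107]
clock: 21.02
position: [0.4885, 0.1586, 0.1106]
clk 21.48 tool torque [-0.0325 -0.0003  0.0074] +- [0.008 0.011 0.012] F [-0.17  0.21 -4.89] p [0.489  0.1586 0.1108]
clock 21.48 p [0.489  0.1586 0.1108] toolx ang 171.47 tilt [0.0001 0.    ] w 0.431
turn units -2.56  then dx 2.19 dy -10.29 dz -0.98 units; tool x dir [-1.   -0.03]
```

The moment about the module's y axis follows the shaking repeatably (0.05, 0.00, 0.06, 0.00 N m), and 0.53 kg fits a shell plus core. M2 is the loose one, so I'll carry it to the fixture.

```bash
python3 -m creep '[[0,0,-0.3,-0.6,0.2],[0,0,-0.4,-0.96,0.2],[0,0,-0.3,-1,0.2],[0.1,-0.4,0,0,0.2],[0.2,-0.7,0,0,0.2],[0.2,-1,0,0,0.2],[0.2,-1,0,0,0.2],[0.3,-1,0,0,0.2],[0.3,-1,0,0,0.2],[0.2,-1,0,0,0.2],[0.2,-1,0,0,0.2],[0.2,-1,0,0,0.2]]' | head -2
python3 -m creep '[[0.2,-1,0,0,0.2],[0.1,-0.7,0,0,0.2],[0.1,-0.4,0,0,0.2],[0.09,-0.1,0,0,0.2],[0,0,0,0,0.2],[0,0,0,0,0.2]]' | head -2
python3 - <<'E'
from h import *
go(.4135,-.2555,.15,1.7)
W=np.load('top0.npy'); r=W[228:308,310:380]
Q=r[(abs(r[...,2]-.010)<.004)&(abs(r[...,0]-.4135)<.05)&(abs(r[...,1]+.2555)<.03)]
c=cv2.minAreaRect((Q[:,:2]*1000).astype(np.float32)); print('pocket floor pts',len(Q),c,Q.mean(0))
a=shot('wrist','w1.png');b=shot('side','s1.png')
np.save('w1.npy',cloud(a));np.save('s1.npy',cloud(b))
cv2.imwrite('pics/ws1.png',np.hstack([cv2.resize(a['pixels'],(400,300)),cv2.resize(b['pixels'],(400,300))]))
E
```

```text
clock: 22.98
position: [0.4211, -0.1696, 0.1506]
clock: 23.72
position: [0.4057, -0.2552, 0.1507]
clock 23.73 p [ 0.4057 -0.2552  0.1507] toolx ang -178.24 tilt [-0.0001  0.0005] w 0.431
turn units 0.02  then dx -0.19 dy -0.01 dz 0.02 units; tool x dir [-1.   -0.03]
pocket floor pts 518 ((413.5972900390625, -256.2737731933594), (88.11981964111328, 43.50576400756836), 1.6719508171081543) [ 0.41206135 -0.25630947  0.01034748]
```

View pics/ws1.png

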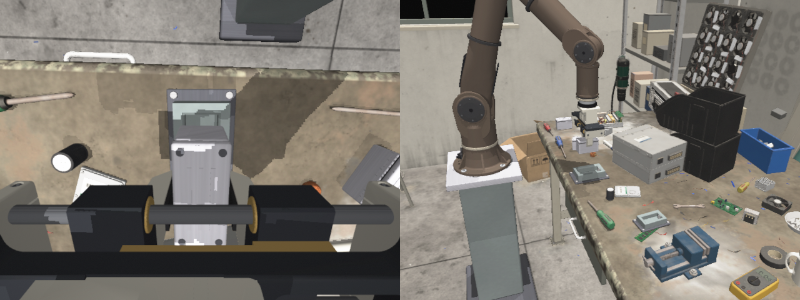

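The wrist view shows the held module's top at about (172-232, 142-245) in the left half, level and along the pocket. The fixture is below it at (168-236, 88-150). The side view shows the arm above the large fixture. Next I'll measure the module's offset in the grip.

Run:
```python
from h import *
W=np.load('w1.npy'); s=readout.observe(); p=s['position']
print(p)
m=(abs(W[...,2]-.176)<.007)&(abs(W[...,0]-p[0])<.07)&(abs(W[...,1]-p[1])<.03)
P=W[m]; A=np.radians(1.76); e=np.array([np.cos(A),np.sin(A)]); n=np.array([-e[1],e[0]])
q=P[:,:2]-p[:2]; a=q@e; b=q@n
print(len(P),'z',np.percentile(P[:,2],[5,50,95]).round(4),'along',np.percentile(a,[0,.3,1,99,99.7,100]).round(4),'across',np.percentile(b,[0,1,99,100]).round(4))
print(cv2.minAreaRect((P[:,:2]*1000).astype(np.float32)))
# fixture block top seen now by wrist
m=(abs(W[...,2]-.032)<.004)&(abs(W[...,0]-.41)<.08)&(abs(W[...,1]+.2555)<.06)
F=W[m]; 
if len(F): 
  print(len(F),'block', F[:,:3].min(0),F.max(0)); c=(F[:,:2]-[.4136,-.2563]); print('along',np.percentile(c@e,[.5,99.5]),'across',np.percentile(c@n,[.5,99.5]))
```

```text
[ 0.40593859 -0.25528791  0.15072627]
13092 z [0.1735 0.1751 0.1765] along [-0.0413 -0.041  -0.0408  0.0391  0.0399  0.041 ] across [-0.0297 -0.0262  0.0268  0.0303]
((405.73370361328125, -254.93887329101562), (82.31084442138672, 59.97300720214844), 2.0656464099884033)
2599 block [ 0.35581068 -0.29380481  0.02801794] [ 0.40569181 -0.2186801   0.03356504]
along [-0.05664656 -0.0119946 ] across [-0.03569011  0.03799746]
```

```bash
python3 -m creep '[[-0.1,0,0.3,0,0.2],[-0.07,0,0.6,0,0.2],[0,0,0.6,0,0.2],[0,0,0.35,0,0.2],[0,0,0.2,0,0.2],[0,0,0,0,0.2],[0,0,0,0,0.2],[0,0,0,0,0.2]]' | head -2
python3 - <<'E'
from h import *
a=shot('wrist'); W=cloud(a); np.save('w2.npy',W); p=readout.observe()['position']; print(p)
A=np.radians(1.76); e=np.array([np.cos(A),np.sin(A)]); n=np.array([-e[1],e[0]])
q=W[...,:2]-p[:2]; al=q@e; ac=q@n; z=W[...,2]
for nm,lo,hi in [('modtop',p[2]+.02,p[2]+.03),('block',.027,.037),('foot/floor',.004,.014)]:
    m=(z>lo)&(z<hi)&(al<0.05)&(al>-.09)&(abs(ac)<.055)
    print(nm,m.sum(),'z',np.median(z[m]).round(4),'along',np.percentile(al[m],[0,.5,99.5,100]).round(4),'across',np.percentile(ac[m],[0,.5,99.5,100]).round(4))
cv2.imwrite('pics/w2.png',a['pixels'][60:420,120:520].repeat(2,0).repeat(2,1)[:600,:800])
E
```

```text
clock: 24.82
position: [0.413, -0.2561, 0.0693]
[ 0.41286346 -0.25602707  0.0692467 ]
modtop 12962 z 0.0938 along [-0.0412 -0.0407  0.0398  0.0414] across [-0.038  -0.0325  0.0309  0.0361]
block 6161 z 0.0312 along [-0.0561 -0.0559  0.0081  0.0107] across [-0.0362 -0.0358  0.0378  0.0381]
foot/floor 6199 z 0.0054 along [-0.0718 -0.0717  0.0222  0.0256] across [-0.0469 -0.0464  0.0483  0.0487]
```

View pics/w2.png

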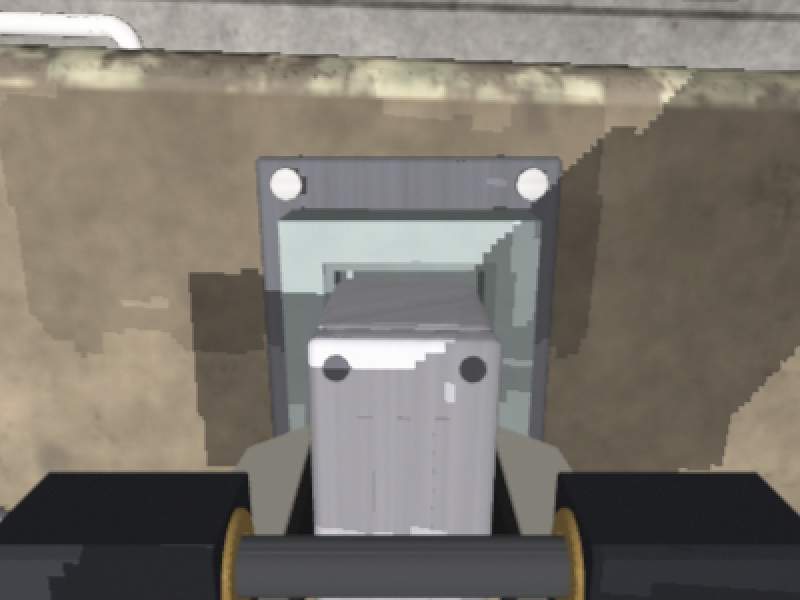

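The crop shows the module over the pocket. The pocket's -x gap is at about (330-490, 265-280), and the module's near lid edge is at (309-499, 340). I'll check the lateral offset using only the free end of the lid.

Run:
```python
from h import *
W=np.load('w2.npy'); p=np.array([.41286,-.25603,.06925])
A=np.radians(1.76); e=np.array([np.cos(A),np.sin(A)]); n=np.array([-e[1],e[0]])
q=W[...,:2]-p[:2]; al=q@e; ac=q@n; z=W[...,2]
for nm,lo,hi,a0,a1 in [('modtop',.088,.1,-.043,-.02),('block',.027,.037,-.06,-.046),('foot',.001,.010,-.08,-.0585)]:
    m=(z>lo)&(z<hi)&(al>a0)&(al<a1)&(abs(ac)<.055); P=q[m]
    r=np.percentile(ac[m],[.5,99.5]); print(nm,r.round(4),'ctr',r.mean().round(4))
    # edge angle
    bins=np.linspace(r[0]+.004,r[1]-.004,12); x=[];y=[]
    for u,v in zip(bins[:-1],bins[1:]):
        k=m&(ac>=u)&(ac<v); x.append((u+v)/2); y.append(al[k].min())
    print('  near edge mean %.4f slope deg %.2f'%(np.mean(y),np.degrees(np.polyfit(x,y,1)[0])))
```

```text
modtop [-0.0201  0.0191] ctr -0.0005
  near edge mean -0.0409 slope deg 0.68
block [-0.0356  0.0376] ctr 0.001
  near edge mean -0.0560 slope deg -0.04
foot [-0.0462  0.048 ] ctr 0.0009
  near edge mean -0.0748 slope deg 0.43
```

```bash
python3 -m creep '[[-0.025,0.035,0,0,0.2],[0,0,0,0,0.2],[0,0,0.08,0,0.2],[0,0,0.08,0,0.2],[0,0,0.04,0,0.2],[0,0,0,0,0.2]]' 60; python3 -m creep '[[0,0,0.04,0,0.2],[0,0,0.04,0,0.2],[0,0,0,0,0.2]]'
```

```text
clock: 25.62
position: [0.4133, -0.2544, 0.0605]
ee_rot: [0.047, -3.141, -0.0]
force: [-0.9, -0.2, -4.3]
width: 0.437
gripper_force: 59.9
clock: 26.0
position: [0.4134, -0.2544, 0.0574]
ee_rot: [0.047, -3.141, -0.0]
force: [0.4, -0.8, -5.3]
width: 0.432
gripper_force: 59.9
```

```bash
python3 -m creep '[[0,0,0.06,0,0.2],[0,0,0.06,0,0.2],[0,0,0,0,0.2]]' | head -4; python3 -m creep '[[0,0,0.06,0,0.2],[0,0,0.06,0,0.2],[0,0,0,0,0.2]]'| head -4;  python3 -m creep '[[0,0,0.04,0,0.2],[0,0,0.04,0,0.2],[0,0,0,0,0.2]]'
```

```text
clock: 26.38
position: [0.4133, -0.2543, 0.0525]
ee_rot: [0.047, -3.141, -0.0]
force: [0.2, 0.6, -5.4]
clock: 26.75
position: [0.4129, -0.2544, 0.0476]
ee_rot: [0.046, -3.14, -0.0]
force: [-2.4, -0.8, -4.7]
clock: 27.12
position: [0.4129, -0.2544, 0.0445]
ee_rot: [0.046, -3.14, -0.0]
force: [-4.3, -0.7, -0.7]
width: 0.432
gripper_force: 59.9
```

```bash
for i in 1; do python3 -m creep '[[0,0,0.04,0,0.2],[0,0,0.02,0,0.2],[0,0,0,0,0.2]]' | sed -n 2,4p; python3 -m creep '[[0,0,0.02,0,0.2],[0,0,0,0,0.2]]'| sed -n 2,4p;  python3 -m creep '[[0,0,0.015,0,0.2],[0,0,0,0,0.2]]'; done
```

```text
position: [0.4129, -0.2544, 0.042]
ee_rot: [0.046, -3.14, -0.0]
force: [-5.1, -0.2, -2.8]
position: [0.4129, -0.2544, 0.0413]
ee_rot: [0.047, -3.14, -0.001]
force: [-4.8, -0.9, -2.2]
clock: 28.0
position: [0.4129, -0.2543, 0.0409]
ee_rot: [0.046, -3.14, -0.001]
force: [-6.7, -0.6, 2.4]
width: 0.431
gripper_force: 59.9
```

```bash
python3 -m creep '[[0,0,0.015,0,0.2],[0,0,0,0,0.2]]' | sed -n 2,4p; python3 -m creep '[[0,0,0.015,0,0.2],[0,0,0,0,0.2]]'
```

```text
position: [0.4128, -0.2543, 0.0409]
ee_rot: [0.046, -3.141, -0.001]
force: [-9.3, 2.1, 13.0]
clock: 28.5
position: [0.4128, -0.2543, 0.0408]
ee_rot: [0.046, -3.141, -0.001]
force: [-12.0, 3.5, 22.7]
width: 0.437
gripper_force: 59.9
```

The module is on the floor: z has stopped at 0.0408 (0.0409 expected when home) and the force is rising steeply. I'll release, retreat and check.

```bash
python3 -m creep '[[0,0,0,0,0.5],[0,0,0,0,0.8],[0,0,0,0,1],[0,0,0,0,1],[0,0,0,0,1],[0,0,-0.5,0,1],[0,0,-1,0,1],[0,0,-1,0,1],[0,1,0,0,1],[0,1,0,0,1],[0,1,0,0,1],[0,1,0,0,1]]'
python3 -m creep '[[0,1,0,0,1],[0,1,0,0,1],[0,1,0,0,1],[0,0,0,0,1]]' | head -2
python3 - <<'E'
from h import *
im=shot('top','top2.png'); W=cloud(im); W0=np.load('top0.npy')
def rect(c,zlo,zhi,r=34):
    x,y=c;m=np.zeros(W.shape[:2],bool);m[y-r:y+r,x-r:x+r]=1
    m&=(W[...,2]>zlo)&(W[...,2]<zhi)
    n,l,s,cc=cv2.connectedComponentsWithStats(m.astype(np.uint8))
    if n<2: print(c,'none');return
    k=1+np.argmax(s[1:,4]); P=W[l==k]; b=cv2.minAreaRect((P[:,:2]*1000).astype(np.float32))
    print(c,len(P),np.round(np.r_[b[0],b[1],b[2]],1),'z',np.percentile(P[:,2],[5,50,95]).round(4))
rect((133,262),.045,.07);rect((182,243),.045,.07);rect((242,254),.045,.07);rect((345,268),.05,.08);rect((345,268),.024,.045)
cv2.imwrite('pics/top2c.png',cv2.resize(im['pixels'][180:320,100:440],(800,329)))
E
```

```text
clock: 30.0
position: [0.4086, -0.0933, 0.1398]
ee_rot: [-0.047, 3.141, 0.0]
force: [1.3, -0.2, 0.8]
width: 1.001
gripper_force: 0.0
clock: 30.5
position: [0.4051, 0.0282, 0.1398]
(133, 262) 305 [441.  284.   41.6  82.5  88.3] z [0.0522 0.0563 0.0595]
(182, 243) none
(242, 254) 361 [465.9   1.2  40.2  63.6  67.2] z [0.0531 0.0563 0.0599]
(345, 268) 560 [ 412.  -255.4   82.9   40.2    0.9] z [0.0624 0.0664 0.0697]
(345, 268) 739 [ 413.6 -255.4  118.    74.3    1.8] z [0.0286 0.0322 0.0359]
```

View pics/top2c.png

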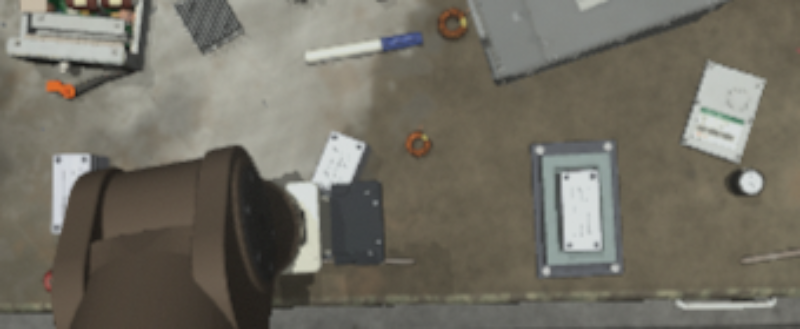

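The picture shows the module in the pocket of the large fixture at crop pixels (580,210). Its top is at 0.0664 m (0.066 when home), it is 1.6 mm from the centre, and it is aligned. M1 and M3 still stand in their places, and the arm is clear.

```bash
python3 -c "
from cell import sign_off
print(sign_off())"
```

```text
the job is handed in; nothing more can be done
None
```

The loose-core module is the middle one (found by shaking and confirmed by its weight); it is fully home and upright in the larger fixture, the left one is back on its spot, the right one was never lifted, and the job is handed in at about 30 s.

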